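Frame a fingerprint card in its holder

ROBOT

A 7-joint arm with a two-finger parallel gripper is mounted at the origin on the work surface. World frame = base frame: x ahead of the robot, y to its left, z up, the work surface at z = 0. Lengths are in mm, angles in rad, forces in N, time in s.
With the tool pointing down it reaches from about 350 to 900 mm from the base axis. Payload 19.9 kg.
Tool frame: the origin (TCP) lies midway between the tips of the shut fingers; the grasp point (between the pads) lies 19 mm behind it; z points along the fingers, y is the direction in which the jaws open and shut (so a half turn about z gives the same grasp; the last joint's range is limited). The gripper opens to 85 mm and grips with 20 to 120 N. Pads are 22 mm wide; open, the fingers measure 114 mm over their backs; the gripper's body (76 mm by 85 mm) begins 54 mm behind the grasp point. The pads swing forward as they close: fully open they stand 13 mm farther back than shut.
Start: joints at [1.097, 0.417, -0.01, 1.614, 0.005, 1.111, -0.053], TCP at [262.127, -567.354, 231.26] pointing down, gripper open.
Joint ranges: [-2.81, 2.81], [-0.39, 2.02], [-1.27, 1.25], [0.06, 2.57], [-1.19, 4.33], [0.19, 2], [-2.82, 2.82]. Speed limits (rad/s): [1.89, 1.89, 2.39, 2.39, 3.01, 3.01, 3.01].

INTERFACE

Orientations are given as [roll, pitch, yaw] about the fixed x, y, z axes, in that order (R = Rz(yaw) Ry(pitch) Rx(roll)).
In Python, from station import arm gives the robot as it stands. The module is installed in compiled form; this text tells all that it offers.
- The arm moves only by the tool drive_tool, never from a script. Its argument "motion" is a list of rows, each a list of 5 numbers: the closure, from -1 (fully open) to 1 (shut), then the shift along the tool's x, y, z in mm, then the turn about the tool's z in rad. In form: [[claw, tx, ty, tz, turn], ...]. A call has 1 to 20 rows; each row is the pose to reach, as a shift and turn from the pose commanded when the call began, along the tool's axes at that moment; what a row does not reach only later rows make up. A row lasts 1/8 s, in which the tool goes at most 62.5 mm and 10.7 degrees, less where a joint would pass 70% of its speed; a pose out of reach is approached as far as the arm can. A call with a gripper value outside its range is refused whole. The fingers move at their own pace and stop on an object; "newtons" is the grip in N (left out, the last holds). Time passes only in rows, so rows that repeat a pose let the fingers close. It gives the time, the measured TCP pose, the force and the opening at its end, in the units of the state.
- arm.state(): the state, without advancing time (a new reading comes with each control period).
- arm.snapshot(name): name is "scene" or "top" or "wrist"; returns a dict with "img" (400x640x3 uint8, red, green, blue), "mtx" (3x3 intrinsics, pixels), "k1" (the pictures are not rectified: a ray, as slopes to the right and down, at radius r is drawn at 1 + k1 r^2 times it, then the intrinsics apply), "xyz" and "attitude" of the camera in the world. Camera axes: x right, y down, z forward; pixel columns grow to the right and rows downward; lengths in mm; the calibration is good to about 2 mm. A picture is of the moment at which its call begins. There is no depth.
- arm.sign_off(): hands the job in, once; it reports no verdict.
The state is a dict: "t": time; "q": joint angles; "qd": joint speeds; "effort": joint torques, N m; "position": TCP position; "eef_rot": TCP orientation; "contact_force": force on the tool from outside, world axes, zero at the start; "wrist_torque": the same for the moment, N m; "finger_gap": finger opening in mm.
Only numpy, scipy, OpenCV 4.12 (cv2) and the standard library are available. Lean on these libraries where they do the work, as an engineer would, in place of code of your own. Each camera call takes 0.05 s, during which the arm holds its last target. There are 200 camera calls.

TASK

Pick up the dark masking frame by its orange rib and lower it gently onto the fingerprint card, without dropping or pressing hard, so that its two holes go over the matching pins of the grey holder and it lies flush. Then swing the red catch fully across, to its stop, so that it holds the frame. Leave the jars, cups, brush and tape roll where they are.

Things in the scene. Friction and masses are not known exactly. Their poses are not given: they have to be found in the camera images.
- frame: Loose dark metal masking frame lying flat, 110 mm (its x) by 180 mm (its y), 8 mm thick, about 0.3 kg, with two rectangular windows (76 mm in x by 40 mm in y, centred at y = +-36 mm) and one round hole near each short end. On its middle bar stands an upright orange grip rib, 60 mm long in x, 12 mm thick in y, its top 40 mm above the underside. Origin: centre of the underside; z up.
- frame_grip (a point): Middle of the orange rib, 30 mm above the frame's underside, 22 mm above its plate; axes as the frame's.
- big_hole (a point): Centre of the frame's large hole (16 mm across, y = +74 mm in the frame), at the underside; axes as the frame's.
- small_hole (a point): Centre of the frame's small hole (12 mm across, y = -74 mm in the frame), at the underside; axes as the frame's.
- holder: Fixed grey card holder on the table, 18 mm thick, with a white print card on it; its base spans x -100 to +65 mm and y -110 to +110 mm from its origin, which is at table height below the middle of the frame's seat. The frame belongs with its axes parallel to the holder's. The red catch is at its -x side.
- seat (a point): Middle of the card on the holder's top face, 18 mm above the table, where the frame's origin belongs; axes as the holder's.
- big_pin (a point): Tip of the holder's thick brass pin (14 mm across, y = +74 mm in the holder), 22 mm above the top face, the last 6 mm tapered.
- small_pin (a point): Tip of the holder's thin brass pin (10 mm across, y = -74 mm in the holder), 22 mm above the top face, the last 6 mm tapered.
- catch_pivot (a point): Vertical turning axis of the red catch, at x = -84, y = -45 mm in the holder, at the underside of the catch arm, 28.5 mm above the table (2.5 mm above the top of a seated frame). Axes as the holder's.
- catch_handle (a point): Middle of the upright round red peg on the catch arm, 16 mm across; 52 mm from the pivot axis, 25 mm above the arm's underside; the peg rises from 8 to 42 mm above that underside. The arm is 14 mm wide and 8 mm thick and ends 62 mm from the axis. Axes turn with the catch.
- catch (a joint): Angle of the red catch, rad, from -0.4 to 1.571. At 0 the arm points along the holder's -y, clear of the frame; growing values turn it counter-clockwise seen from above; at 1.571 (its stop) it points along the holder's +x, across the frame's edge. It stays where it is left.
- jar_white: Bystander: white powder jar with black cap, 44 mm across, 60 mm tall. Origin: centre of the underside.
- jar_black: Bystander: grey powder jar with black cap, 48 mm across, 70 mm tall. Origin: centre of the underside.
- mug: Bystander: dark blue mug, 82 mm across, 95 mm tall, handle at its +y. Origin: centre of the underside.
- tape_roll: Bystander: brown ring, a tape core lying flat, 60 mm across, 25 mm tall. Origin: centre of the underside.
- brush: Bystander: black dusting brush lying flat, 165 mm long along its y (from -55 to +110 mm), 26 mm wide, 16 mm high. Origin on the underside, in the middle of its 110 mm handle.
- tumbler: Bystander: dark steel cup, 80 mm across, 110 mm tall. Origin: centre of the underside.

How it is judged (in metres and radians):
On the way, in this order (a step that is already met when the one before it is completed fails the run):
1. the frame lies flush on the holder over both pins (z of frame in the frame of seat between -0.004 and 0.0025 m and horizontal distance between big_hole and big_pin below 0.004 m and horizontal distance between small_hole and small_pin below 0.004 m and angle between frame's own z axis and vertical below 0.03 rad), for 0.2 s.
2. the catch is swung across the seated frame (all of step 1 and value of joint catch above 1.42 rad), for 0.2 s.
At the end, for the whole second after the job is handed in: The frame lies at rest on the holder, its underside within 2.5 mm of the top face and level within 0.03 rad, both holes within 4 mm of the axes of their own pins, and the catch is at rest at 1.42 rad or more (all of step 2 and linear speed of frame below 0.02 m/s and velocity of joint catch between -0.05 and 0.05 rad/s); the robot touches nothing.
It fails at once if the frame strikes or presses on the holder with more than 40 N, or falls onto it (faster than 0.35 m/s just above the seat) (contact force between frame and holder above 40 N or (linear speed of frame above 0.35 m/s and horizontal distance between frame and seat below 0.03 m and z of frame in the frame of seat below 0.025 m)).
It fails at once if a jar, the mug, the tumbler, the brush or the tape roll is moved by more than 30 mm or tipped (distance of any of jar_white, jar_black, mug, tape_roll, brush, tumbler from where it was at the start of the episode above 0.03 m or angle between any of jar_white, jar_black, mug, tape_roll, brush, tumbler's own z axis and vertical above 0.5 rad).
It also fails if it takes over 64 s, if anything falls off the work surface, if the arm or the gripper's body presses on something with over 40 N, if the wrist force passes 120 N, or if a joint passes its speed limit or range.

## Working session

There is one attempt and no reset: what is moved stays moved. The work goes in short steps, Python scripts to look and compute and a tool call to move; the robot and the scene stay as the last step left them, time stands still between calls to the robot, and variables do not carry over. Pictures are saved under pics/ and viewed, about 8 in all and at most 12, crops included, and the job is handed in when it is done.

Besides the shell and the picture viewer there is one more tool, called as a command line: name --pt "numbers of a row" for each row, then --argument value for the rest. drive_tool: Moves the arm, as the interface text tells. Its arguments: {"type":"object","properties":{"motion":{"type":"array"},"newtons":{"type":"number"}},"required":["motion"]}

```bash
mkdir -p pics
cat > h.py <<'E'
import numpy as np, cv2
from scipy.spatial.transform import Rotation as R
from station import arm
def snap(n):
    s=arm.snapshot(n); s['img']=np.array(s['img']); return s
def rot(a):
    a=np.array(a,float)
    return a if a.shape==(3,3) else R.from_euler('xyz',a).as_matrix()
def ray(s,uv):
    K=np.array(s['mtx'],float); uv=np.atleast_2d(uv).astype(float)
    d=np.c_[(uv[:,0]-K[0,2])/K[0,0],(uv[:,1]-K[1,2])/K[1,1]]
    p=d.copy()
    for _ in range(30): p=d/(1+s['k1']*(p**2).sum(1,keepdims=True))
    return np.c_[p,np.ones(len(p))]@rot(s['attitude']).T
def onz(s,uv,z):
    r=ray(s,uv); c=np.array(s['xyz'],float)
    return c+r*((z-c[2])/r[:,2])[:,None]
def proj(s,P):
    K=np.array(s['mtx'],float)
    p=(np.atleast_2d(P)-np.array(s['xyz'],float))@rot(s['attitude']); p=p[:,:2]/p[:,2:]
    p=p*(1+s['k1']*(p**2).sum(1,keepdims=True))
    return p*[K[0,0],K[1,1]]+[K[0,2],K[1,2]]
def save(img,f): cv2.imwrite('pics/'+f,cv2.cvtColor(img,cv2.COLOR_RGB2BGR))
E
python3 - <<'E'
from h import *
for n in['scene','top','wrist']:
    s=snap(n); save(s['img'],n+'0.png'); np.save(n+'0.npy',s,allow_pickle=True)
    print(n,s['mtx'],s['k1'],s['xyz'],s['attitude'])
print(arm.state())
E
```

```text
scene [[377.82661434   0.         317.96741486]
 [  0.         377.82661434 200.8119373 ]
 [  0.           0.           1.        ]] -0.004232626549683438 [ 996.1496185  -223.72067663  860.52801592] [-2.62153031  0.00871205  1.08849909]
top [[398.67316747   0.         313.64689641]
 [  0.         398.67316747 193.32175976]
 [  0.           0.           1.        ]] 0.03334598737344229 [ 389.52027035  -16.22571065 1018.06949827] [-2.95247449 -0.01493018 -1.55385831]
wrist [[308.5727729    0.         316.68292817]
 [  0.         308.5727729  199.24550971]
 [  0.           0.           1.        ]] 0.002505666182207635 [ 326.20861504 -537.00402059  372.17066841] [ 2.85798529e+00  7.24103236e-04 -1.13786667e+00]
{'t': 0.15, 'q': array([ 1.09651812,  0.41786205, -0.01029501,  1.61399422,  0.00466812,
        1.11069199, -0.05296278]), 'qd': array([ 0.00011198, -0.00017364,  0.00108251, -0.00080684,  0.0005712 ,
        0.0019282 ,  0.00103975]), 'effort': array([ 1.82965746e-04, -8.64736247e+01,  6.78416658e-01, -4.35059237e+01,
        1.90033147e-02,  5.67402109e-03, -1.35315922e-04]), 'position': array([ 262.01618123, -567.15398768,  230.80580053]), 'eef_rot': array([-3.14066250e+00,  5.23094873e-05,  4.32801460e-01]), 'contact_force': array([ 0.21475267,  0.06905738, -0.49524984]), 'wrist_torque': array([0.03691677, 0.01497238, 0.00276042]), 'finger_gap': 85.43074297961233}
```

View pics/top0.png

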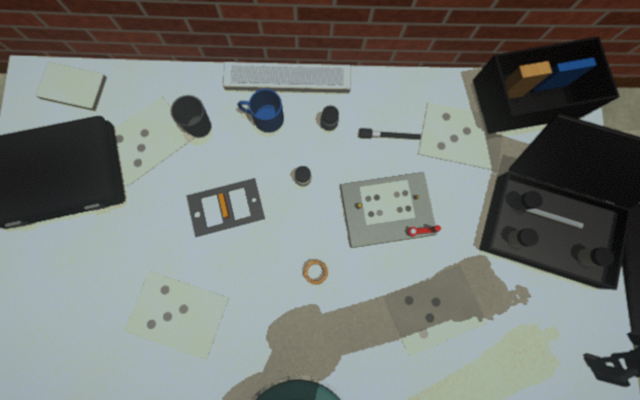

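View pics/scene0.png

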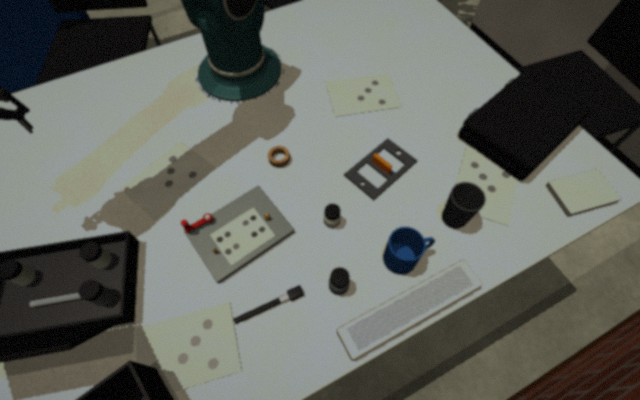

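The top view shows the frame at about (225,207), its holes at (197,214) and (254,200), and the rib at (223,206). The holder is at about (390,210), with the catch pivot near (411,231). A jar at (302,175) and the tape roll at (315,271) lie between them. The scene view agrees. I'll zoom in to tell the two holes apart.

Run:
```python
from h import *
s=np.load('top0.npy',allow_pickle=True).item(); im=s['img']
a=cv2.resize(im[170:245,180:270],None,fx=8,fy=8,interpolation=cv2.INTER_CUBIC)[:, :]
b=cv2.resize(im[165:255,335:445],None,fx=6,fy=6,interpolation=cv2.INTER_CUBIC)
a=cv2.resize(a,(360,300)); b=cv2.resize(b,(440,360))
c=np.zeros((360,800,3),np.uint8); c[:300,:360]=a; c[:,360:]=b
save(c,'crop1.png')
hsv=cv2.cvtColor(im,cv2.COLOR_RGB2HSV)
o=cv2.inRange(hsv,(5,140,90),(20,255,255)); r=cv2.inRange(hsv,(0,150,90),(4,255,255))|cv2.inRange(hsv,(172,150,90),(180,255,255))
for nm,m in(('or',o),('red',r)):
    m=m.copy(); m[:150]=0; m[290:]=0
    n,l,st,ce=cv2.connectedComponentsWithStats(m)
    for i in range(1,n):
        if st[i,4]>5: print(nm,st[i],ce[i])
print(im[208,196],im[200,254],im[225,215],im[205,359],im[195,417],im[225,350])
```

```text
or [218 194  11  24 132] [223.09848485 205.26515152]
red [435 226   5   5  21] [437. 228.]
red [408 228  24   8  86] [420.09302326 230.68604651]
[76 78 77] [169 183 180] [109 114 114] [159 142  53] [112 105  77] [135 141 132]
```

View pics/crop1.png

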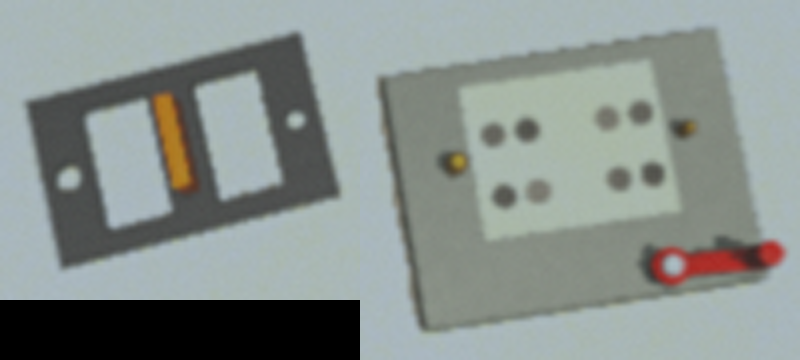

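The big hole is at the left (197,214.7) and the small one at the right (254,200). The thick pin is at the left (359.5,205) and the thin one at (416.8,197). Frame and holder therefore point nearly the same way.

Run:
```python
from h import *
s=np.load('top0.npy',allow_pickle=True).item()
h=onz(s,[[197.2,214.6],[254,200]],6); p=onz(s,[[359.5,205.2],[416.8,197]],38)
for q in(h,p):
    d=q[0]-q[1]; print(q.round(1),np.linalg.norm(d[:2]),'mid',q.mean(0).round(1),'yaw',np.arctan2(-d[0],d[1]))
print('rib',onz(s,[[223.1,205.3]],38), 'peg',onz(s,[[437,228]],70),'pivot',onz(s,[[413,231.3]],40))
print('jar',onz(s,[[302,173]],65),'jar2',onz(s,[[330,113]],70),'mug',onz(s,[[267,105]],95),'tape',onz(s,[[315,271]],12),'brush',onz(s,[[363,133],[420,136]],10))
```

```text
[[522.6 266.8   6. ]
 [563.  124.9   6. ]] 147.56719729746183 mid [542.8 195.8   6. ] yaw 0.277203924913216
[[ 549.5 -142.5   38. ]
 [ 573.1 -286.    38. ]] 145.49159578052195 mid [ 561.3 -214.2   38. ] yaw 0.16301628830499096
rib [[542.72062021 195.99633205  38.        ]] peg [[ 492.85194308 -322.88739469   70.        ]] pivot [[ 486.81541762 -273.33967236   40.        ]]
jar [[622.43872414   2.10944165  65.        ]] jar2 [[777.81073126 -64.97052495  70.        ]] mug [[784.64290897  91.09754527  95.        ]] tape [[386.73668714 -34.64585761  12.        ]] brush [[ 748.23962059 -156.18057564   10.        ]
 [ 742.95892515 -307.23952536   10.        ]]
```

drive_tool --pt "-1 40 -18 3 0.03" --pt "-1 90 -40 6 0.06" --pt "-1 140 -62 10 0.09" --pt "-1 190 -84 14 0.12" --pt "-1 240 -106 18 0.15" --pt "-1 290 -128 22 0.18" --pt "-1 340 -150 26 0.21" --pt "-1 390 -172 30 0.24" --pt "-1 420 -184 31 0.26" --pt "-1 432 -189 31 0.27" --pt "-1 432 -189 31 0.27" --pt "-1 432 -189 31 0.27" --pt "-1 432 -189 31 0.27"

```text
t: 1.78
position: [574.4, -215.8, 200.4]
eef_rot: [3.141, 0.0, 0.161]
contact_force: [-0.7, -0.6, 0.4]
finger_gap: 85.8
```

Run:
```python
from h import *
s=snap('wrist'); save(s['img'],'wrist1.png'); np.save('wrist1.npy',s,allow_pickle=True)
st=arm.state();print(st['t'],st['position'],st['eef_rot'],s['xyz'],s['attitude'])
```

```text
1.825 [ 574.47206356 -215.56632962  200.38440034] [3.14135363e+00 1.40975632e-04 1.61552657e-01] [ 644.12418477 -203.86163267  341.82657811] [ 2.85802575e+00 -8.99002194e-04 -1.40941816e+00]
```

View pics/wrist1.png

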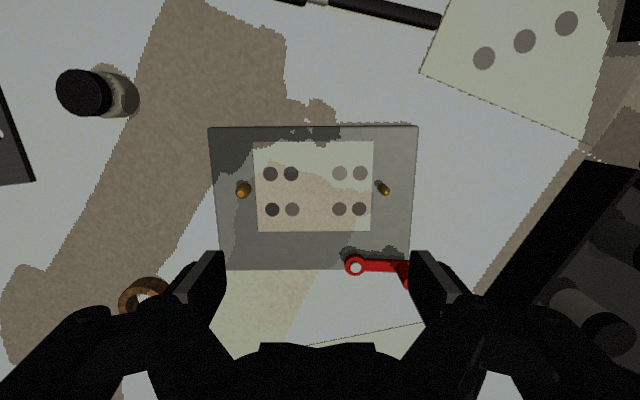

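The wrist view shows the holder with its tips near (243,190) (thick pin) and (383,188) (thin pin). The catch pivot is at (356,266), and the top-face corners are near (208,127) and (418,127). I'll zoom in on the pins.

Run:
```python
from h import *
s=np.load('wrist1.npy',allow_pickle=True).item(); im=s['img']
A=[cv2.resize(im[v-16:v+16,u-16:u+16],None,fx=12,fy=12,interpolation=cv2.INTER_CUBIC) for u,v in((243,190),(384,188))]
save(np.hstack(A),'pins.png')
hsv=cv2.cvtColor(im,cv2.COLOR_RGB2HSV)
m=cv2.inRange(hsv,(12,110,40),(32,255,255))
n,l,st,ce=cv2.connectedComponentsWithStats(m[170:210,225:400])
for i in range(1,n):
    if st[i,4]>5: print(st[i]+[225,170,0,0,0],ce[i]+[225,170])
# holder edges: predicted projections of nominal pose for tip/base
g=lambda x,y,z,P=(562,-214),a=.163:[P[0]+x*np.cos(a)-y*np.sin(a),P[1]+x*np.sin(a)+y*np.cos(a),z]
print(proj(s,[g(0,74,40),g(0,74,18),g(0,-74,40),g(0,-74,18),g(65,110,18),g(65,-110,18),g(-84,-45,36.5)]).round(1))
```

```text
[236 183  16  16 178] [243.16292135 190.18539326]
[378 183  12  12  91] [383.46153846 188.84615385]
[[240.3 194.4]
 [245.1 189. ]
 [386.2 194.1]
 [381.8 188.8]
 [205.6 127.5]
 [420.7 127.1]
 [354.5 266.9]]
```

View pics/pins.png

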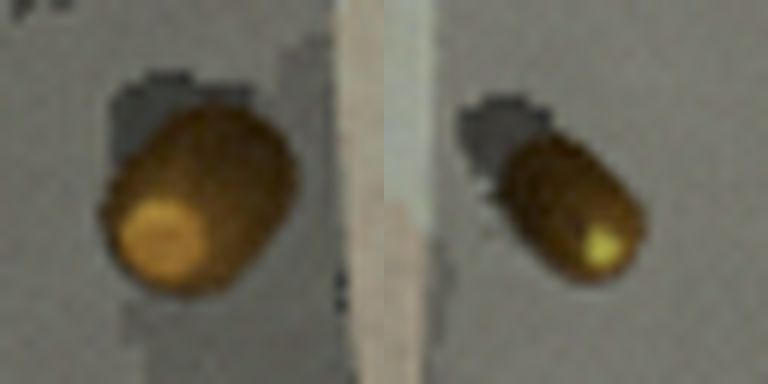

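Run:
```python
from h import *
s=np.load('wrist1.npy',allow_pickle=True).item()
p=onz(s,[[240.1,193.3],[385.75,192.0]],40); d=p[0]-p[1]
print(p.round(1),np.linalg.norm(d[:2]),'mid',p.mean(0).round(1),'yaw',np.arctan2(-d[0],d[1]))
```

```text
[[ 551.1 -140.7   40. ]
 [ 576.1 -286.    40. ]] 147.45999665988106 mid [ 563.6 -213.4   40. ] yaw 0.17037703710237462
```

The thick pin tip is at (240.1,193.3) and the thin one at (385.8,192.0), which puts the holder at about (563.6,-213.4) with yaw 0.17. I'll take the same kind of view over the frame next.

drive_tool --pt "-1 4 -35 0 -0.01" --pt "-1 9 -85 3 -0.02" --pt "-1 15 -135 7 -0.04" --pt "-1 20 -185 12 -0.06" --pt "-1 26 -235 17 -0.08" --pt "-1 32 -285 22 -0.09" --pt "-1 38 -335 27 -0.1" --pt "-1 43 -380 30 -0.112" --pt "-1 45 -402 32 -0.112" --pt "-1 45 -408 32 -0.112" --pt "-1 45 -408 32 -0.112" --pt "-1 45 -408 32 -0.112" --pt "-1 45 -408 32 -0.112"

```text
t: 3.45
position: [553.6, 194.3, 168.4]
eef_rot: [3.141, -0.0, 0.273]
contact_force: [-1.0, -0.4, -1.3]
finger_gap: 85.5
```

Run:
```python
from h import *
s=snap('wrist'); save(s['img'],'wrist2.png'); np.save('wrist2.npy',s,allow_pickle=True)
st=arm.state();print(st['t'],st['position'],st['eef_rot'])
im=s['img']
c,sn=np.cos(.277),np.sin(.277); P=np.array([542.8,195.8])
w=[]
for y in(74,-74):
    g=proj(s,[[P[0]-y*sn,P[1]+y*c,8]])[0].round().astype(int); u,v=g
    crop=im[v-20:v+20,u-20:u+20]; w.append(cv2.resize(crop,None,fx=9,fy=9,interpolation=cv2.INTER_CUBIC))
    gr=cv2.cvtColor(crop,cv2.COLOR_RGB2GRAY); t,m=cv2.threshold(gr,0,255,cv2.THRESH_OTSU)
    n,l,stt,ce=cv2.connectedComponentsWithStats(m)
    print(g,t,[(stt[i].tolist(),(ce[i]+[u-20,v-20]).round(2)) for i in range(1,n)])
a=np.hstack(w); a=cv2.resize(a,(640,320)); save(np.vstack([cv2.resize(im[40:],None,fx=.75,fy=.75)[:270],a[:, :480]]) if 0 else np.hstack([im[:320,:], a[:, :160]]) if 0 else np.vstack([im[60:320],a]),'w2.png')
```

```text
3.5 [553.51152088 194.52481963 168.37676893] [ 3.14146095e+00 -5.21410109e-05  2.73734978e-01]
[240 193] 54.0 [([0, 0, 4, 40, 97], array([220.95, 197.42])), ([35, 0, 5, 40, 149], array([257.55, 190.18])), ([12, 10, 14, 13, 143], array([238.42, 189.14]))]
[386 192] 105.0 [([32, 0, 8, 40, 267], array([402.1 , 192.93])), ([12, 12, 9, 9, 66], array([381.98, 188.02]))]
```

View pics/w2.png

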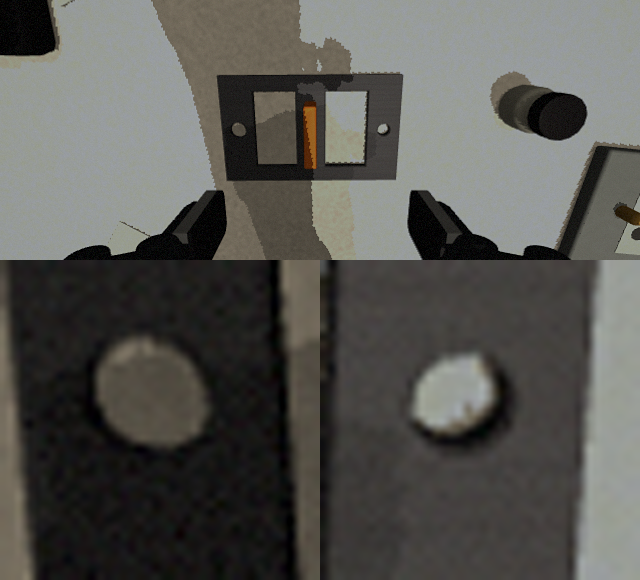

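The wrist view shows the frame whole, with the rib at (310,197). The top rim of the big hole centres at about (237.6,190.0) and the small one at (383.0,189.2). The fingers straddle the frame.

Run:
```python
from h import *
s=np.load('wrist2.npy',allow_pickle=True).item()
p=onz(s,[[237.6,190.0],[383.0,189.2]],8); d=p[0]-p[1]
mid=p.mean(0); yaw=np.arctan2(-d[0],d[1])
print(p.round(1),np.linalg.norm(d[:2]),'mid',mid.round(1),'yaw',yaw)
o=cv2.inRange(cv2.cvtColor(s['img'],cv2.COLOR_RGB2HSV),(5,170,120),(20,255,255)); n,l,st,ce=cv2.connectedComponentsWithStats(o)
i=1+st[1:,4].argmax();c=[(l==i).nonzero()[1].mean(),(l==i).nonzero()[0].mean()];print('rib',st[i],ce[i],onz(s,[c],40))
m=np.load('wrist1.npy',allow_pickle=True).item()
t=arm.state();dx=mid[:2]-t['position'][:2];a=t['eef_rot'][2]
print('to mid tool xy',dx@[np.cos(a),np.sin(a)],dx@[np.sin(a),-np.cos(a)],'turn',a-yaw)
```

```text
[[524.8 269.5   8. ]
 [565.3 128.4   8. ]] 146.78730752649645 mid [545. 199.   8.] yaw 0.2790784114165052
rib [303 167  13  62 469] [311.17697228 190.91684435] [[552.18511219 199.46817011  40.        ]]
to mid tool xy -6.9564150356616405 -6.57667987626647 turn -0.005343433828583544
```

drive_tool --pt "-1 -3 -3 25 0" --pt "-1 -7 -6 60 -0.005" --pt "-1 -7 -6 95 -0.005" --pt "-1 -7 -6 125 -0.005" --pt "-1 -7 -6 143 -0.005" --pt "-1 -7 -6 152 -0.005" --pt "-1 -7 -6 155 -0.005" --pt "-1 -7 -6 155 -0.005" --pt "0.0 -7 -6 155 -0.005" --pt "0.4 -7 -6 155 -0.005" --pt "1 -7 -6 155 -0.005" --pt "1 -7 -6 155 -0.005" --pt "1 -7 -6 155 -0.005" --pt "1 -7 -6 155 -0.005" --pt "1 -7 -6 155 -0.005" --pt "1 -7 -6 155 -0.005" --newtons 70

```text
t: 5.5
position: [545.0, 199.3, 13.5]
eef_rot: [-3.142, -0.0, 0.28]
contact_force: [-1.1, -0.1, 6.1]
finger_gap: 10.8
```

drive_tool --pt "1 0 0 -4 0" --pt "1 0 0 -15 0" --pt "1 0 0 -40 0" --pt "1 0 0 -75 0" --pt "1 0 0 -110 0" --pt "1 0 0 -135 0" --pt "1 0 0 -147 0" --pt "1 0 0 -150 0" --pt "1 0 0 -150 0" --pt "1 0 0 -150 0"

```text
t: 6.75
position: [544.5, 199.0, 162.4]
eef_rot: [-3.142, 0.002, 0.28]
contact_force: [0.0, -0.4, -3.2]
finger_gap: 10.8
```

Run:
```python
from h import *
s=snap('wrist'); save(s['img'],'wrist3.png'); np.save('wrist3.npy',s,allow_pickle=True)
t=arm.state();print({k:np.round(t[k],3) for k in('t','position','eef_rot','contact_force','wrist_torque','finger_gap')})
im=s['img']; w=[]; a=t['eef_rot'][2]; P=t['position']; hz=P[2]-5
for y in(74,-74):
    u,v=proj(s,[[P[0]-y*np.sin(a),P[1]+y*np.cos(a),hz]])[0].round().astype(int); print(u,v)
    w.append(cv2.resize(im[v-25:v+25,u-25:u+25],(320,320),interpolation=cv2.INTER_CUBIC))
save(np.vstack([im[120:380],np.hstack(w)]),'w3.png')
```

```text
{'t': np.float64(6.8), 'position': array([544.601, 199.066, 162.472]), 'eef_rot': array([-3.142e+00,  1.000e-03,  2.800e-01]), 'contact_force': array([-0.745, -0.044, -2.664]), 'wrist_torque': array([ 0.063, -0.013, -0.054]), 'finger_gap': np.float64(10.567)}
175 251
460 251
```

View pics/w3.png

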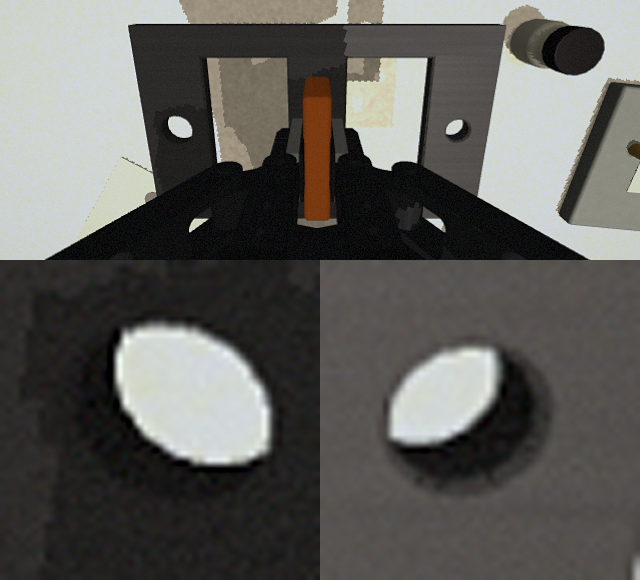

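The frame is held level on the rib. The hole rims centre at about (175,250.5) and (457.7,250.3), against (175,251) and (460,251) predicted for a perfectly centred grip.

```bash
cat >> h.py <<'E'
def go(P,yaw):
    t=arm.state(); a=t['eef_rot'][2]; d=np.array(P)-t['position']
    return np.round([d[0]*np.cos(a)+d[1]*np.sin(a), d[0]*np.sin(a)-d[1]*np.cos(a), -d[2], a-yaw],3), t
E
python3 - <<'E'
from h import *
s=np.load('wrist3.npy',allow_pickle=True).item(); t=arm.state(); a=t['eef_rot'][2]
for hz in(-5,-6.2):
    p=onz(s,[[175,250.5],[457.7,250.3]],t['position'][2]+hz); d=p[0]-p[1]; e=p.mean(0)-t['position']
    print(np.linalg.norm(d[:2]),np.arctan2(-d[0],d[1])-a,'offset tool xy',e[0]*np.cos(a)+e[1]*np.sin(a), e[0]*np.sin(a)-e[1]*np.cos(a))
print(go([563.6,-213.4,160],.170)[0],t['position'],a)
E
```

```text
146.63749562446935 0.0007083619110284656 offset tool xy 0.4712082781089758 -0.6227043371635564
147.84078852047196 0.0007083619110283546 offset tool xy -0.10717591731111475 -0.6234075366180785
[-9.5657e+01  4.0167e+02  2.4720e+00  1.1000e-01] [544.60073243 199.06552902 162.47206193] 0.27982355387757685
```

drive_tool --pt "1 -4 16 0 0.005" --pt "1 -11 46 0 0.012" --pt "1 -21 87 0 0.024" --pt "1 -32 134 0 0.037" --pt "1 -43 181 0 0.05" --pt "1 -54 228 0 0.063" --pt "1 -65 275 0 0.076" --pt "1 -76 320 0 0.088" --pt "1 -85 358 0 0.098" --pt "1 -91 385 1 0.105" --pt "1 -95 398 2 0.11" --pt "1 -95.7 402.3 2 0.11" --pt "1 -95.7 402.3 2 0.11" --pt "1 -95.7 402.3 2 0.11" --pt "1 -95.7 402.3 2 0.11"

```text
t: 8.68
position: [564.2, -213.2, 161.4]
eef_rot: [-3.141, -0.0, 0.171]
contact_force: [0.2, -0.1, -1.8]
finger_gap: 10.7
```

Run:
```python
from h import *
print(go([563.6,-213.4,65],.170))
```

```text
(array([-6.4300e-01,  1.1900e-01,  9.6361e+01,  1.0000e-03]), {'t': 8.675, 'q': array([ 0.42612231,  0.45621877, -0.15065356,  1.73108358,  0.0805339 ,
        0.96026387, -1.15553503]), 'qd': array([ 0.00165574,  0.00220982,  0.00434922, -0.00059048,  0.00032368,
        0.00019896,  0.00052516]), 'effort': array([-4.59731193e-03, -8.76264954e+01, -2.33395256e+00, -4.06625926e+01,
        1.28438199e-02,  1.56385860e-03, -7.29748703e-03]), 'position': array([ 564.21320208, -213.17340201,  161.36144003]), 'eef_rot': array([-3.14142539e+00, -1.29742272e-04,  1.70817354e-01]), 'contact_force': array([ 0.18181407, -0.13914193, -1.83135191]), 'wrist_torque': array([-0.0088639 ,  0.05623569, -0.00599749]), 'finger_gap': 10.689694523984075})
```

drive_tool --pt "1 -0.5 0.5 10 0" --pt "1 -0.5 0.5 30 0" --pt "1 -0.5 0.5 55 0" --pt "1 -0.5 0.5 78 0" --pt "1 -0.5 0.5 92 0" --pt "1 -0.5 0.5 99 0" --pt "1 -0.5 0.5 100 0" --pt "1 -0.5 0.5 100 0" --pt "1 -0.5 0.5 100 0"

```text
t: 9.8
position: [564.0, -214.6, 61.9]
eef_rot: [3.141, -0.001, 0.17]
contact_force: [-0.0, 0.3, -2.0]
finger_gap: 10.5
```

Run:
```python
from h import *
print(go([563.6,-213.4,60],.170)[0])
s=snap('wrist'); np.save('wrist4.npy',s,allow_pickle=True); im=s['img']; q=snap('top'); np.save('top4.npy',q,allow_pickle=True)
w=[cv2.resize(im[v-25:v+25,u-25:u+25],(320,320),interpolation=cv2.INTER_CUBIC) for u,v in((175,250),(458,250))]
save(np.vstack([cv2.resize(q['img'][170:260,335:450],(345,270),interpolation=cv2.INTER_CUBIC)[:, :].copy() if 0 else cv2.resize(q['img'][165:245,320:480],(640,320)),np.hstack(w)])[:600],'w4.png')
```

```text
[-0.152 -1.229  1.871 -0.   ]
```

View pics/w4.png

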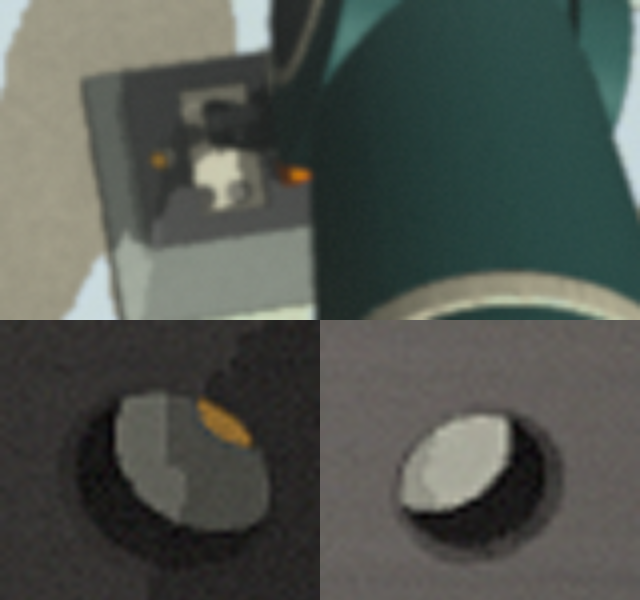

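Through the big hole, the thick pin's tip shows at the upper right of the crop. No tip shows in the small hole, which is expected at this slant if it is smaller. I'll compare that with the projection for perfect alignment.

Run:
```python
from h import *
s=np.load('wrist4.npy',allow_pickle=True).item(); im=s['img']
t=arm.state();a=t['eef_rot'][2];P=t['position']; print(P,a)
hsv=cv2.cvtColor(im,cv2.COLOR_RGB2HSV); m=cv2.inRange(hsv,(8,130,80),(30,255,255))[225:275,150:200]
ys,xs=m.nonzero(); print('orange',len(xs),(xs.min()+150,xs.max()+150,ys.min()+225,ys.max()+225) if len(xs) else 0)
th=np.linspace(0,2*np.pi,60)
for y,r,rt in((74,8,3.7),(-74,6,2.2)):
    c=lambda z,rr,ex=0,ey=0:proj(s,np.c_[P[0]+ex-y*np.sin(a)+rr*np.cos(th),P[1]+ey+y*np.cos(a)+rr*np.sin(th),0*th+z])
    top=c(P[2]-5.5,r).astype(np.float32); bot=c(P[2]-13.5,r).astype(np.float32)
    for ex,ey in((0,0),(2,0),(-2,0),(0,2),(0,-2)):
        tip=c(40,rt,ex,ey); M=np.zeros((400,640),np.uint8); T=M.copy();B=M.copy()
        for A,q in((M,tip),(T,top),(B,bot)): cv2.fillPoly(A,[np.int32(q*16)],255,shift=4)
        v=(M&T&B)>0; yy,xx=v.nonzero()
        print(y,(ex,ey),'visible px',v.sum(),(xx.min(),xx.max(),yy.min(),yy.max()) if v.sum() else '', 'hole ctr',top.mean(0).round(1),'tip',tip.mean(0).round(1))
```

```text
[ 563.84023156 -214.56251494   61.66711358] 0.16979337883795753
orange 28 (np.int64(181), np.int64(188), np.int64(237), np.int64(244))
74 (0, 0) visible px 26 (np.int64(181), np.int64(188), np.int64(238), np.int64(244)) hole ctr [175.5 250.5] tip [187.9 238.3]
74 (2, 0) visible px 4 (np.int64(182), np.int64(186), np.int64(238), np.int64(241)) hole ctr [175.5 250.5] tip [188.1 235.1]
74 (-2, 0) visible px 53 (np.int64(181), np.int64(189), np.int64(238), np.int64(248)) hole ctr [175.5 250.5] tip [187.7 241.5]
74 (0, 2) visible px 49 (np.int64(178), np.int64(188), np.int64(237), np.int64(244)) hole ctr [175.5 250.5] tip [184.4 237.8]
74 (0, -2) visible px 7 (np.int64(185), np.int64(188), np.int64(241), np.int64(244)) hole ctr [175.5 250.5] tip [191.5 238.8]
-74 (0, 0) visible px 0  hole ctr [459.3 250.5] tip [446.6 238.3]
-74 (2, 0) visible px 0  hole ctr [459.3 250.5] tip [447.6 235.1]
-74 (-2, 0) visible px 0  hole ctr [459.3 250.5] tip [445.7 241.4]
-74 (0, 2) visible px 0  hole ctr [459.3 250.5] tip [443.3 237.7]
-74 (0, -2) visible px 0  hole ctr [459.3 250.5] tip [450.  238.8]
```

The visible tip (28 px, columns 181–188) matches the zero-offset prediction (26 px, columns 181–188). I'll descend slowly and watch the force.

drive_tool --pt "1 0 0 2 0" --pt "1 0 0 5 0" --pt "1 0 0 8 0" --pt "1 0 0 10 0" --pt "1 0 0 12 0" --pt "1 0 0 13 0" --pt "1 0 0 14 0" --pt "1 0 0 14 0" --pt "1 0 0 14 0"

```text
t: 11.02
position: [563.7, -214.5, 47.3]
eef_rot: [-3.142, 0.0, 0.17]
contact_force: [-0.4, 0.3, -3.2]
finger_gap: 11.1
```

drive_tool --pt "1 0 0 1 0" --pt "1 0 0 2.5 0" --pt "1 0 0 4 0" --pt "1 0 0 5.5 0" --pt "1 0 0 7 0" --pt "1 0 0 8.5 0" --pt "1 0 0 10 0" --pt "1 0 0 10 0" --pt "1 0 0 10 0"

```text
t: 12.15
position: [563.7, -214.5, 37.3]
eef_rot: [-3.142, -0.0, 0.17]
contact_force: [0.2, -0.2, -2.5]
finger_gap: 10.6
```

drive_tool --pt "1 0 0 0.7 0" --pt "1 0 0 1.4 0" --pt "1 0 0 2.1 0" --pt "1 0 0 2.8 0" --pt "1 0 0 3.5 0" --pt "1 0 0 4 0" --pt "1 0 0 4.5 0" --pt "1 0 0 4.5 0" --pt "1 0 0 4.5 0"

```text
t: 13.28
position: [563.6, -214.5, 32.8]
eef_rot: [-3.142, 0.0, 0.17]
contact_force: [0.1, 0.5, -2.0]
finger_gap: 10.8
```

drive_tool --pt "1 0 0 0.4 0" --pt "1 0 0 0.8 0" --pt "1 0 0 1.2 0" --pt "1 0 0 1.2 0" --pt "1 0 0 1.2 0"

```text
t: 13.9
position: [563.7, -214.5, 31.6]
eef_rot: [-3.142, -0.0, 0.17]
contact_force: [-0.7, 0.5, -2.7]
finger_gap: 10.7
```

drive_tool --pt "1 0 0 0.3 0" --pt "1 0 0 0.6 0" --pt "1 0 0 0.9 0" --pt "1 0 0 0.9 0" --pt "1 0 0 0.9 0"

```text
t: 14.52
position: [563.7, -214.5, 31.5]
eef_rot: [3.141, -0.0, 0.17]
contact_force: [-7.3, 2.9, 16.3]
finger_gap: 10.5
```

Contact came at 31.5 mm, the expected seated height, with about 19 N. I'll ease off, open the gripper and rise.

drive_tool --pt "1 0 0 -0.4 0" --pt "1 0 0 -0.6 0" --pt "1 0 0 -0.6 0" --pt "0.5 0 0 -0.6 0" --pt "0.2 0 0 -0.6 0" --pt "0 0 0 -0.6 0" --pt "0 0 0 -0.6 0" --pt "0 0 0 -0.6 0" --pt "0 0 0 -3 0" --pt "0 0 0 -12 0" --pt "0 0 0 -30 0" --pt "0 0 0 -60 0" --pt "0 0 0 -95 0" --pt "0 0 0 -125 0" --pt "0 0 0 -145 0" --pt "0 0 0 -150 0" --pt "0 0 0 -150 0" --pt "0 0 0 -150 0"

```text
t: 16.77
position: [563.3, -214.4, 179.9]
eef_rot: [-3.141, 0.001, 0.17]
contact_force: [-0.5, 0.4, 1.1]
finger_gap: 42.4
```

Run:
```python
from h import *
s=snap('wrist'); save(s['img'],'wrist5.png'); np.save('wrist5.npy',s,allow_pickle=True)
print(go([563.6,-214,180],.170))
P=np.array([563.6,-213.6]);a=.17
g=lambda x,y,z:[P[0]+x*np.cos(a)-y*np.sin(a),P[1]+x*np.sin(a)+y*np.cos(a),z]
print(proj(s,[g(-84,-45,36.5),g(-84,-97,70.5),g(0,74,40),g(0,-74,40)]).round(1))
m=cv2.cvtColor(s['img'],cv2.COLOR_RGB2HSV); r=cv2.inRange(m,(0,150,70),(5,255,255))|cv2.inRange(m,(172,150,70),(180,255,255))
print(cv2.connectedComponentsWithStats(r)[2:])
```

```text
(array([ 0.389, -0.308, -0.124, -0.   ]), {'t': 16.825, 'q': array([ 0.4302894 ,  0.43523559, -0.15272305,  1.7160549 ,  0.07630107,
        0.99743639, -1.15090094]), 'qd': array([ 7.55174582e-04,  9.29950676e-04, -1.96143714e-03, -6.83448556e-04,
        8.88919471e-04,  3.75507935e-04,  9.64019028e-05]), 'effort': array([ 2.35289766e-02, -8.56670666e+01, -2.19238423e+00, -4.08081079e+01,
        1.70583726e-02,  5.50413999e-03, -1.01991077e-04]), 'position': array([ 563.26819322, -214.36916261,  179.87592684]), 'eef_rot': array([-3.14090060e+00,  1.15649114e-03,  1.69815310e-01]), 'contact_force': array([ 0.6711617 ,  0.05031991, -0.489524  ]), 'wrist_torque': array([-0.02369217, -0.01869672, -0.02063178]), 'finger_gap': 42.78204353409116})
[[360.3 265.8]
 [421.9 283.9]
 [237.6 187.2]
 [395.3 187.2]]
(array([[     0,      0,    640,    400, 255680],
       [   349,    257,     11,     20,    110],
       [   397,    262,     11,     12,     56],
       [   414,    262,      6,      7,     21],
       [   416,    278,     13,     14,    133]], dtype=int32), array([[319.4056868 , 199.40770885],
       [354.04545455, 265.36363636],
       [401.78571429, 265.21428571],
       [417.33333333, 264.23809524],
       [422.14285714, 284.55639098]]))
```

View pics/wrist5.png

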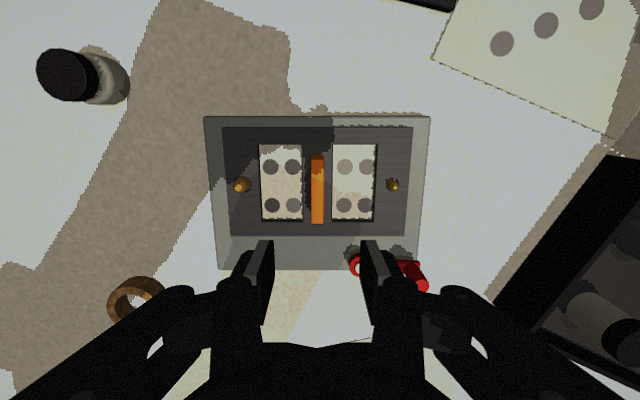

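The frame lies over both pins (tips at (241,185) and (392,184)), parallel to the holder. The peg top is at (422,284.5), against (421.9,283.9) predicted, so the catch is at about 0 rad. I'll straddle the peg with a 22 mm gap and the tool x axis pointing at the pivot, then follow the arc.

drive_tool --pt "0.48 -6 7 0 -0.15" --pt "0.48 -15 17 0 -0.3" --pt "0.48 -24 28 0 -0.45" --pt "0.48 -33 39 0 -0.6" --pt "0.48 -42 49 0 -0.75" --pt "0.48 -51 60 0 -0.9" --pt "0.48 -60 70 0 -1.05" --pt "0.48 -69 80 0 -1.2" --pt "0.48 -77 89 0 -1.35" --pt "0.48 -83 95 0 -1.5" --pt "0.48 -84 97 10 -1.571" --pt "0.48 -84 97 30 -1.571" --pt "0.48 -84 97 50 -1.571" --pt "0.48 -84 97 60 -1.571" --pt "0.48 -84 97 60 -1.571" --pt "0.48 -84 97 60 -1.571"

```text
t: 18.82
position: [497.6, -324.3, 121.1]
eef_rot: [3.141, 0.0, 1.741]
contact_force: [1.0, -0.5, 0.7]
finger_gap: 22.1
```

Run:
```python
from h import *
x,t=go([497.2,-323.5,43],1.741); print(x,t['t'],t['position'],t['q'],t['finger_gap'])
s=snap('wrist'); save(s['img'],'wrist6.png'); np.save('wrist6.npy',s,allow_pickle=True)
```

```text
[ 0.837 -0.285 78.12  -0.   ] 18.825 [ 497.6221682  -324.27674298  121.11966732] [ 0.84391638  0.52054855 -0.41547446  1.77580992  0.25943502  0.89876894
  0.48471744] 22.101958097579526
```

View pics/wrist6.png

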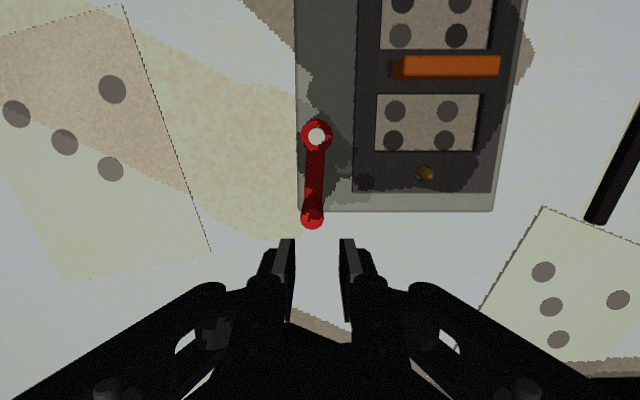

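The wrist view shows the peg top at (312,219) and the pivot cap at (317,136). The frame lies flat beyond them. I'll check where the peg is by casting rays.

Run:
```python
from h import *
s=np.load('wrist6.npy',allow_pickle=True).item()
m=cv2.cvtColor(s['img'],cv2.COLOR_RGB2HSV); r=cv2.inRange(m,(0,150,130),(5,255,255))|cv2.inRange(m,(172,150,130),(180,255,255))
n,l,st,ce=cv2.connectedComponentsWithStats(r); print([(st[i].tolist(),ce[i].round(1)) for i in range(1,n) if st[i,4]>10])
print(onz(s,[[312,217.5],[317,136]],[70.5]), onz(s,[[317,136]],36.5)); 
print(proj(s,[[497.2,-323.5,70.5],[488.4,-272.2,36.5]]))
```

```text
[([301, 121, 19, 30, 236], array([308.3, 134.4])), ([325, 135, 7, 5, 14], array([327.9, 136.7])), ([306, 188, 6, 9, 37], array([307.9, 191.3])), ([301, 213, 22, 16, 192], array([310.4, 221.9]))]
[[ 493.88849682 -321.99374652   70.5       ]
 [ 488.18057375 -269.36139214   70.5       ]] [[ 488.67521262 -272.09412837   36.5       ]]
[[316.56144279 220.41722728]
 [316.5983741  136.0816252 ]]
```

drive_tool --pt "0.48 0.5 -1.7 5 0.03" --pt "0.48 1 -3.4 15 0.06" --pt "0.48 1 -3.4 30 0.06" --pt "0.48 1 -3.4 42 0.06" --pt "0.48 1 -3.4 52 0.06" --pt "0.48 1 -3.4 62 0.06" --pt "0.48 1 -3.4 70 0.06" --pt "0.48 1 -3.4 76 0.06" --pt "0.48 1 -3.4 78 0.06" --pt "0.48 1 -3.4 78 0.06" --pt "0.48 1 -3.4 78 0.06"

```text
t: 20.25
position: [493.9, -324.0, 42.9]
eef_rot: [3.141, 0.0, 1.681]
contact_force: [0.3, -0.0, 0.0]
finger_gap: 22.3
```

Run:
```python
from h import *
t=arm.state(); print(t['position'],t['eef_rot'],t['contact_force'],t['finger_gap'],t['t'])
# arc rows from here: tool centre on circle r=52 about pivot, tool x toward the pivot
c=np.array([488.5,-272.1]); a=t['eef_rot'][2]
for th in np.arange(0.0,1.68,.1).tolist()+[1.5,1.571,1.62]:
    f=.17+th; p=c+52*np.array([np.sin(f),-np.cos(f)]); d=p-t['position'][:2]
    print(round(th,3),np.round([d@[np.cos(a),np.sin(a)],d@[np.sin(a),-np.cos(a)],a-(f+np.pi/2)],2))
```

```text
[ 493.85629217 -323.95395777   42.93321627] [3.14131649e+00 2.10775994e-04 1.68078194e+00] [ 0.29550836 -0.04251043  0.03992776] 22.29460074138487 20.25
0.0 [ 0.22  3.49 -0.06]
0.1 [ 0.79  8.65 -0.16]
0.2 [ 1.88 13.74 -0.26]
0.3 [ 3.46 18.69 -0.36]
0.4 [ 5.53 23.45 -0.46]
0.5 [ 8.07 27.99 -0.56]
0.6 [11.05 32.25 -0.66]
0.7 [14.44 36.19 -0.76]
0.8 [18.2  39.78 -0.86]
0.9 [22.31 42.97 -0.96]
1.0 [26.71 45.73 -1.06]
1.1 [31.36 48.04 -1.16]
1.2 [36.23 49.88 -1.26]
1.3 [41.25 51.22 -1.36]
1.4 [46.38 52.05 -1.46]
1.5 [51.57 52.36 -1.56]
1.6 [56.76 52.16 -1.66]
1.5 [51.57 52.36 -1.56]
1.571 [55.26 52.27 -1.63]
1.62 [57.8  52.06 -1.68]
```

drive_tool --pt "0.48 0.2 3.5 0 -0.06" --pt "0.48 0.8 8.6 0 -0.16" --pt "0.48 1.9 13.7 0 -0.26" --pt "0.48 3.5 18.7 0 -0.36" --pt "0.48 5.5 23.4 0 -0.46" --pt "0.48 8.1 28 0 -0.56" --pt "0.48 11 32.2 0 -0.66" --pt "0.48 14.4 36.2 0 -0.76" --pt "0.48 18.2 39.8 0 -0.86" --pt "0.48 22.3 43 0 -0.96" --pt "0.48 26.7 45.7 0 -1.06" --pt "0.48 31.4 48 0 -1.16" --pt "0.48 36.2 49.9 0 -1.26" --pt "0.48 41.2 51.2 0 -1.36" --pt "0.48 46.4 52 0 -1.46" --pt "0.48 46.4 52 0 -1.46" --pt "0.48 46.4 52 0 -1.46"

```text
t: 22.38
position: [540.3, -272.3, 42.8]
eef_rot: [-3.141, 0.0, 3.138]
contact_force: [0.3, 0.6, -0.1]
finger_gap: 22.4
```

drive_tool --pt "0.48 0.1 3 0 -0.06" --pt "0.48 0.3 5.2 0 -0.1" --pt "0.48 0.5 7 0 -0.13" --pt "0.48 0.8 9 0 -0.17" --pt "0.48 0.9 10 0 -0.17" --pt "0.48 0.9 10 0 -0.17" --pt "0.48 0.9 10 0 -0.17"

```text
t: 23.25
position: [539.3, -261.9, 42.6]
eef_rot: [3.141, -0.0, -2.973]
contact_force: [-0.7, -0.0, -0.0]
finger_gap: 22.3
```

drive_tool --pt "0.48 0 0.6 0 0" --pt "0.48 0 1.2 0 0" --pt "0.48 0 1.6 0 0" --pt "0.48 0 1.6 0 0" --pt "0.48 0 1.6 0 0"

```text
t: 23.88
position: [539.2, -260.5, 42.7]
eef_rot: [3.142, -0.0, -2.972]
contact_force: [-0.1, -0.6, -0.6]
finger_gap: 22.1
```

drive_tool --pt "0.48 0 0.5 0 0" --pt "0.48 0 1.0 0 0" --pt "0.48 0 1.0 0 0" --pt "0.48 0 1.0 0 0"

```text
t: 24.38
position: [539.1, -260.2, 42.7]
eef_rot: [-3.141, 0.0, -2.973]
contact_force: [2.4, -5.5, -1.9]
finger_gap: 22.1
```

Run:
```python
from h import *
s=snap('wrist'); save(s['img'],'wrist7.png'); t=arm.state(); print(t['position'],t['contact_force'])
c=np.array([488.5,-272.1]); f=.17+np.pi/2; print('peg at stop',c+52*np.array([np.sin(f),-np.cos(f)]))
```

```text
[ 539.14011701 -260.22461971   42.76135181] [ 2.6281331  -6.47102017 -1.59888863]
peg at stop [ 539.75040788 -263.30251785]
```

View pics/wrist7.png

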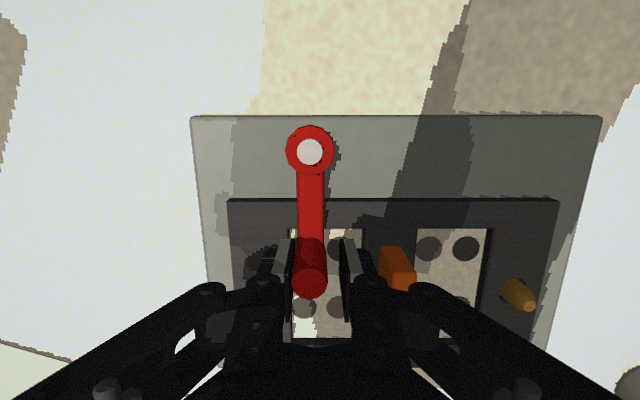

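The arm lies across the frame's edge, perpendicular to the holder's long side (pivot (310,152), peg (310,285)). The 7 N reaction appeared exactly where the stop was predicted. I'll centre the fingers and rise.

drive_tool --pt "0.48 0 -1 0 0" --pt "0.48 0 -3 0 0" --pt "0.48 0 -3 0 0" --pt "0.48 0 -3 -5 0" --pt "0.48 0 -3 -15 0" --pt "0.48 0 -3 -35 0" --pt "0.48 0 -3 -60 0" --pt "0.48 0 -3 -90 0" --pt "0.48 0 -3 -120 0" --pt "0.48 0 -3 -140 0" --pt "0.48 0 -3 -150 0" --pt "0.48 0 -3 -150 0" --pt "0.48 0 -3 -150 0"

```text
t: 26.05
position: [539.1, -262.3, 191.8]
eef_rot: [3.141, -0.001, -2.972]
contact_force: [-0.1, -0.3, 0.3]
finger_gap: 22.0
```

Run:
```python
from h import *
s=snap('wrist'); save(s['img'],'wrist8.png'); np.save('wrist8.npy',s,allow_pickle=True); t=arm.state(); print(t['t'],t['position'],t['contact_force'])
c=np.array([488.5,-272.1])
for th in(1.42,1.5,1.571):
    f=.17+th; print(th,proj(s,[[*(c+52*np.array([np.sin(f),-np.cos(f)])),70.5],[*c,36.5]]).round(1).tolist())
P=np.array([563.6,-213.6]);a=.17
print('pin tips',proj(s,[[P[0]-y*np.sin(a),P[1]+y*np.cos(a),40] for y in(74,-74)]).round(1))
```

```text
26.1 [ 539.11261854 -262.32545547  191.74978744] [ 0.1643266  -0.11484848 -0.95606214]
1.42 [[306.1, 193.6], [315.0, 131.5]]
1.5 [[310.8, 194.1], [315.0, 131.5]]
1.571 [[314.9, 194.3], [315.0, 131.5]]
pin tips [[433.5 216.9]
 [286.3 217. ]]
```

View pics/wrist8.png

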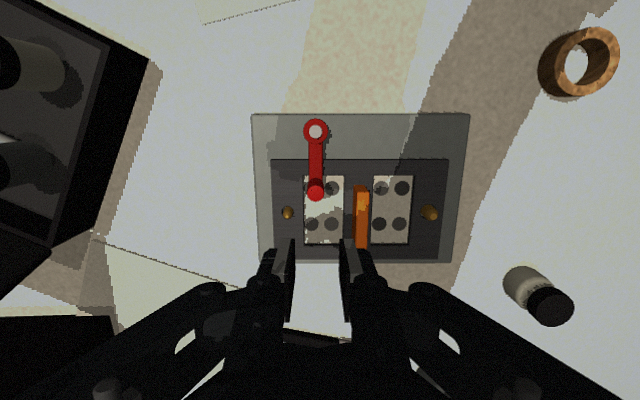

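The peg top is at (315,193) and the pivot at (315.5,131.5). That matches the full-stop prediction of (314.9,194.3), so the catch is at about 1.57 rad. Both pins stand through the frame, and the tool is clear. I'll hand the job in.

```bash
python3 -c "
from station import arm
print(arm.sign_off())"
```

```text
the job is handed in; nothing more can be done
None
```

The masking frame is seated on the holder over both pins, the red catch is across it at its stop, and the job is handed in at about 26 s. The hand-in reports no verdict, so the result below rests on my own checks.

- **Placing the frame:** I gripped it by the orange rib and checked its alignment by the thick pin's tip showing through the big hole, which matched the zero-offset prediction. It met no force down to the last millimetre. It touched down at the expected seated height with about 18 N measured at the wrist, and I then released it.
- **Swinging the catch:** I pushed the peg round its arc with a loose straddle until I felt about 7 N where the stop was predicted, then withdrew. The last picture puts the catch at about 1.57 rad, with both pins standing through the frame and the robot touching nothing.
- **Not checked:** I did not re-measure the jars, cups, brush and tape roll at the end. No move met unexpected force, and all travel between places was well above them.
- **Disagreements:**
  - The top and wrist cameras differed by 2–4 mm on the frame and the holder; I used the wrist camera.
  - My first catch reading of 0 rad came from a view where a finger seems to have partly hidden the peg. A clearer view gave about -0.06 rad, and I used that.

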